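Restock a spring-pusher lane over its front lip

ROBOT

A 6-joint arm with a two-finger parallel gripper is mounted at the origin on a cart in front of the work surface, level with it; the furniture and walls round the work are solid. World frame = base frame: x ahead of the robot, y to its left, z up, the work surface at z = 0. Lengths are in mm, angles in degrees, forces in N, time in s.
With the tool pointing down it reaches from about 425 to 1125 mm from the base axis. Payload 14.9 kg.
Tool frame: the origin (TCP) lies midway between the tips of the shut fingers; the grasp point (between the pads) lies manip.grasp_offset behind it (manip.grasp_offset is the distance from the TCP to the grasp point, in mm); z points along the fingers, y is the line along which they close (so a half turn about z gives the same grasp; the last joint's range is limited). The gripper opens to 91 mm and grips with 3 to 60 N. Pads are 32 mm wide; open, the fingers measure 118 mm over their backs; the gripper's body (76 mm by 178 mm) begins 60 mm behind the grasp point.
Start: joints at [65.071, 21.709, 99.362, -0, 58.929, -1.908], TCP at [273.761, 644.261, 213.932] pointing down, gripper open.
Joint ranges: [-158.91, 158.91], [-42.39, 125.64], [0.06, 152.35], [-60.88, 240.88], [17.5, 164.5], [-176.32, 176.32]. Speed limits (degrees/s): [108.29, 108.29, 136.94, 180, 180, 180].

INTERFACE

Orientations are given as a 3x3 rotation matrix whose columns are the frame's x, y, z axes.
In Python, from plant import manip, read_camera, camera_info gives the robot as it stands. Calls block until the motion is done:
- manip.move_ptp(position, orientation): joint-space move of the TCP to a pose.
- manip.move_straight(position, rotation=None, v=150, force_limit=None): straight line of the TCP; rotation=None keeps the orientation; v is the mean speed in mm/s. With force_limit (N) it stops when the force on the tool has changed by that much, and returns True; else False.
- manip.movej(angles): joint-space move.
- manip.let_go() and manip.close(strength=None): open the fingers fully, or close them until they stop; strength is the grip in N (None keeps the last).
- manip.hold(seconds).
- manip.ik(position, orientation): joint angles nearest the present ones, or None.
- manip.get_state(): the state.
- read_camera(name): name is "scene" or "side" or "wrist"; returns (picture, depth): 384x512x3 uint8, blue, green, red; 384x512 float32, mm along the optical axis (not along the pixel's ray), 0 where there is no reading.
- camera_info(name): a dict with "fx", "fy", "cx", "cy" (pixels), "T" (4x4, takes a point from camera to world coordinates). Camera axes: x right, y down, z forward; pixel columns grow to the right and rows downward; lengths in mm; the calibration is good to about 2 mm. A picture is of the moment at which its call begins: read the wrist's pose just before it. camera_info takes no time and is no camera call; for the wrist camera it gives the pose at the moment of the call.
A pose or a line that the arm cannot do raises manip.PlanningError and nothing moves.
- manip.sign_off(): hands the job in; it is judged then, once.
The state is a dict: "time": time; "qpos": joint angles; "dq": joint speeds; "joint_torque": joint torques, N m; "ee_pos": TCP position; "tcp_rot": TCP orientation; "ft_force": force on the tool from outside, world axes, zero at the start; "wrist_torque": the same for the moment, N m; "width": finger opening in mm; "gripper_force": force on a finger pad.
Only numpy, scipy, OpenCV 4.12 (cv2) and the standard library are available. Lean on these libraries where they do the work, as an engineer would, in place of code of your own. Each camera call takes 0.05 s, during which the arm holds its last target. There are 200 camera calls.

TASK

Restock the empty middle lane of the dispensing rack with the blue carton from the table. Rest one short end of the carton on the lane's front lip with its other end still on the table and let go; then work it in from its rear end, over the lip and against the sprung pusher, raising the rear end so that the front does not catch under the deck, until the rear end drops behind the lip and the carton lies flat, held there by the pusher. Leave the striped carton, the white bottle and the stamp where they stand.

Things in the scene. Friction and masses are not known exactly. Their poses are not given: they have to be found in the camera images.
- blue_carton: Blue closed tablet carton, the only blue one, 50 x 98 x 36 mm (own x, y, z), about 0.14 kg, loose, lying on its broad 50 x 98 face, printed top up. Origin: centre of its underside; its long side runs along its own y, z up. The spring of the lane is too weak to slide it once it lies flat. It may go into the lane either end first.
- rack: White plastic rack, fixed on the table, 192 mm wide (y), x from -3 to 132 mm, with three carton lanes open towards the robot; left and right lanes full (orange, pink carton), middle lane empty. Origin: at table level, middle of the middle lane, at the inner face of the front lip. x runs inwards along the lanes, away from the robot; y across, z up.
- lane (a point): On the middle lane's floor (4 mm above the table), at the lip's inner face, in the middle of the lane's width; axes as the rack's. The lane is 60 mm wide (y within +-30 mm) between 3 mm dividers that begin at the lip: 26 mm high above the table for the first 13 mm, 45 mm behind.
- lip_top (a point): Middle of the top of the front lip at the middle lane: a wall 3 mm thick (rack x from -3 to 0 mm), rounded on top, right across the rack's front. This point is 20 mm above the table, 16 mm above the lane floor.
- deck_front (a point): Middle of the front edge of the clear deck that covers the lanes, 48 mm behind the lip's inner face, 92 mm above the table (its underside; 4 mm thick, with a rail to 105 mm). From here inwards the lanes are closed above. Two brown bottles are fixed on the deck, 55 mm behind its edge, to 171 mm above the table.
- pusher (a joint): Travel in m of the middle lane's grey sprung paddle (46 mm wide, up to 56 mm above the table). 0 = its rest, fully forward, its face 22 mm behind the lip's inner face; grows to 0.088 as it is pushed in. The spring pushes it forward with 0.35 N at 0, 0.6 N at 0.08. With the blue carton home it reads 0.076 to 0.088.
- striped_carton: Bystander: white closed carton with a red striped end, 46 x 92 x 30 mm, lying loose on the table. Origin: centre of its underside, long side along its own y.
- white_bottle: Bystander: white bottle with a blue cap, 52 mm across, 80 mm high, standing loose. Origin: centre of its underside.
- stamp: Bystander: brown rubber stamp, 23 x 42 x 64 mm, standing loose. Origin: centre of its underside.
There are look-alikes about, which are no part of the job. What is shaped like the blue_carton but turquoise is not meant.

How it is judged:
By the outcome, as a careful person would: the job done as asked, in the order asked, and still so for the second after the job is handed in, with the robot touching nothing.
It also fails if it takes over 64 s, if anything falls off the work surface, if the arm or the gripper's body presses on something with over 40 N, if the wrist force passes 120 N, or if a joint passes its speed limit or range.

## Working session

There is one attempt and no reset: what is moved stays moved. The work goes in short steps, each a Python script; the robot and the scene stay as the last script left them, time stands still between calls to the robot, and variables do not carry over. Pictures are saved under pics/ and viewed, at most 14 in all, crops included, and the job is handed in when it is done.

```bash
ls; mkdir -p pics; python3 - <<'E'
from plant import manip, read_camera, camera_info
import cv2, numpy as np
for n in ["scene","side"]:
    p,d=read_camera(n); cv2.imwrite(f"pics/{n}0.png",p); np.save(f"pics/{n}0.npy",d)
    c=camera_info(n); print(n,c["fx"],c["cx"],c["cy"],np.round(c["T"],3).tolist())
print(manip.grasp_offset, manip.get_state())
a=cv2.imread("pics/scene0.png");b=cv2.imread("pics/side0.png")
E
```

```text
pics
scene 382.5543286672617 254.35283359181878 197.3269274489678 [[0.877, -0.218, 0.429, 186.377], [-0.481, -0.397, 0.782, -707.149], [-0.001, -0.892, -0.453, 542.311], [0.0, 0.0, 0.0, 1.0]]
side 370.19833849268434 258.65290119385196 187.74567361327763 [[-0.977, -0.115, 0.181, 430.337], [-0.214, 0.562, -0.799, 912.129], [-0.009, -0.819, -0.574, 679.687], [0.0, 0.0, 0.0, 1.0]]
18.8 {'time': 0.1, 'qpos': array([ 6.50693633e+01,  2.17371976e+01,  9.93897785e+01, -2.46463276e-04,
        5.89285889e+01, -1.90868914e+00]), 'dq': array([-0.0117427 , -0.06525805, -0.0767255 , -0.05559681,  0.01443807,
        0.02728632]), 'joint_torque': array([-1.70939016e-03, -7.65042257e+01, -4.35293269e+01,  6.51640585e-02,
        3.98090249e-02, -8.44123542e-05]), 'ee_pos': array([273.63292229, 643.94094127, 213.35473069]), 'tcp_rot': array([[-9.20355977e-01,  3.91081464e-01, -4.05446849e-04],
       [ 3.91081674e-01,  9.20355555e-01, -8.80979690e-04],
       [ 2.86204324e-05, -9.69377755e-04, -9.99999530e-01]]), 'ft_force': array([ 0.17352204,  0.40209296, -0.60136033]), 'wrist_torque': array([-0.03698192, -0.01413414,  0.0141575 ]), 'gripper_force': 0.0, 'width': 91.27065353338378}
```

View pics/scene0.png

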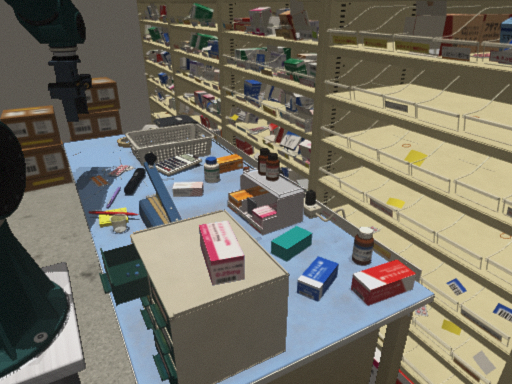

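View pics/side0.png

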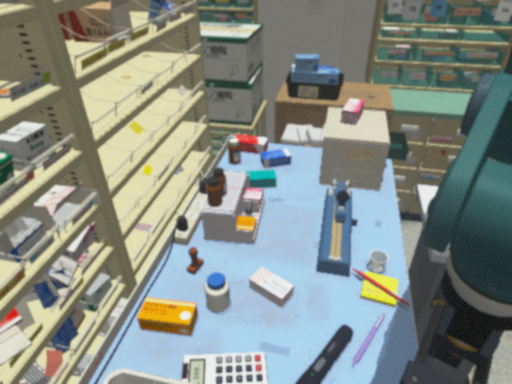

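The scene view shows the blue carton at about (318,277), turquoise at (291,243), the rack at (268,200), striped carton at (188,188) and bottle at (211,169). The side view shows the rack at (232,205), blue carton (276,158), striped (271,285), bottle (217,292) and stamp (194,262). Next I'll build a top-down fused map.

```bash
cat > h.py <<'E'
from plant import manip, read_camera, camera_info
import cv2, numpy as np
def cloud(d,c):
    v,u=np.indices(d.shape); T=np.array(c["T"])
    P=np.stack([(u-c["cx"])/c["fx"]*d,(v-c["cy"])/c["fy"]*d,d],-1)@T[:3,:3].T+T[:3,3]
    P[d<=0]=np.nan
    return P
E
python3 - <<'E'
from h import *
out=[]
for n in ["scene","side"]:
    p=cv2.imread(f"pics/{n}0.png"); P=cloud(np.load(f"pics/{n}0.npy"),camera_info(n))
    hsv=cv2.cvtColor(p,cv2.COLOR_BGR2HSV)
    # topdown map: x right 400..1000, y up -400..500 ; 0.8px/mm
    im=np.zeros((600,800,3),np.uint8)
    m=np.isfinite(P[...,2])&(P[...,2]>-20)&(P[...,2]<220)
    q=P[m]; col=p[m]; o=np.argsort(q[:,2]); q=q[o];col=col[o]
    # image: columns = -y (left=+y 500 .. right=-500), rows = x (top=1000)
    for a,b in zip(q,col):
        cc=int((500-a[1])*.8); r=int((1050-a[0])*.8)
        if 0<=cc<800 and 0<=r<600: im[max(r-1,0):r+2,max(cc-1,0):cc+2]=b
    cv2.imwrite(f"pics/top_{n}.png",im); out.append(im)
    table=(P[...,2]>-15)&(P[...,2]<15)&(hsv[...,1]>60)
    print(n,"table z med",np.nanmedian(P[...,2][table]))
    for k,(u,v) in {"scene":dict(blue=(318,270),turq=(291,238),rack=(285,195),deck=(265,183),strp=(188,186),bot=(211,158)),"side":dict(blue=(276,156),turq=(262,176),strp=(271,282),bot=(216,281),stamp=(194,262),rackd=(235,190),lip=(250,239))}[n].items(): print(k,P[v,u].round(0))
cv2.imwrite("pics/sc_crop.png",cv2.resize(cv2.imread("pics/scene0.png")[140:310,170:370],None,fx=4,fy=3.5,interpolation=cv2.INTER_CUBIC)[:600])
E
```

```text
scene table z med -1.3212808173557278
blue [ 621. -197.   35.]
turq [639. -66.  36.]
rack [686.  37.  95.]
deck [678. 128.  95.]
strp [528. 351.  28.]
bot [637. 416.  80.]
side table z med 1.2658214983366634
blue [ 616. -184.   35.]
turq [636. -48.  37.]
strp [529. 362.  30.]
bot [634. 425.  80.]
stamp [721. 337.  26.]
rackd [675. 123.  96.]
lip [611. 222.  18.]
```

View pics/top_scene.png

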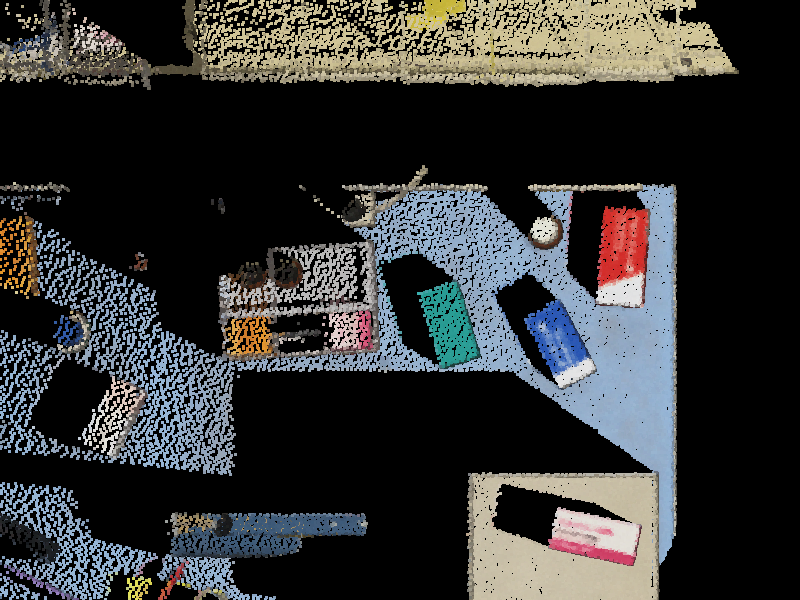

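The top-down map shows the rack front running from about (222,358) to (378,348), with the middle lane at (300,340). The blue carton is at (560,343), its white end facing down-right at (575,372). Now I'll take closer wrist views over the rack and the carton.

```bash
python3 - <<'E'
from h import *
s=manip.get_state(); T=np.array(camera_info("wrist")["T"])
Rt=s["tcp_rot"]; print("cam in tool:",(Rt.T@(T[:3,3]-s["ee_pos"])).round(1)); Rc=Rt.T@T[:3,:3]; print(Rc.round(2))
R=np.array([[-1,0,0],[0,1,0],[0,0,-1.]])
off=Rt.T@(T[:3,3]-s["ee_pos"])
def look(n,tgt,zcam):
    ax=R@Rc[:,2]; cam=np.array([*tgt,20.])-ax*((zcam-20)/-ax[2])
    p=cam-R@off; print(n,"tcp",p.round(0))
    manip.move_ptp(p,R); 
    c=camera_info("wrist"); im,d=read_camera("wrist")
    cv2.imwrite(f"pics/{n}.png",im); np.savez(f"pics/{n}.npz",d=d,T=c["T"],K=[c["fx"],c["fy"],c["cx"],c["cy"]])
look("w_rack",(615,125),430); look("w_blue",(618,-192),400)
print(manip.get_state()["time"])
a=cv2.imread("pics/w_rack.png");b=cv2.imread("pics/w_blue.png")
cv2.imwrite("pics/w2.png",cv2.resize(np.hstack([a,b]),(800,300)))
E
```

```text
cam in tool: [  66.8    0.6 -170.3]
[[ 0.   -0.97 -0.24]
 [ 1.    0.   -0.  ]
 [ 0.   -0.24  0.97]]
w_rack tcp [579. 124. 260.]
w_blue tcp [ 590. -193.  230.]
3.575
```

View pics/w_rack.png

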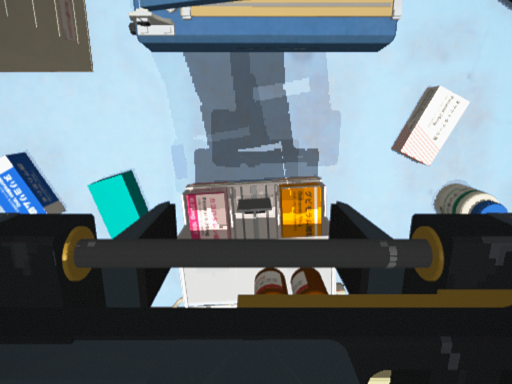

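View pics/w_blue.png

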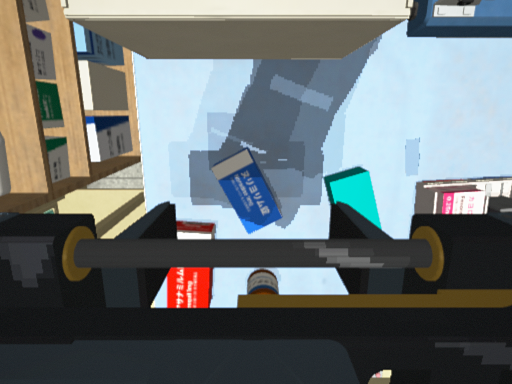

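The wrist rack view shows the lip across row ~182 (cols 185–325), with the lane between dividers at about cols 232 and 278. The carton view shows the blue carton with corners at about (212,166), (246,148), (281,215) and (249,233). Next I'll fit both numerically and enlarge the rack.

```bash
python3 - <<'E'
from h import *
def ld(n):
    z=np.load(f"pics/{n}.npz"); K=z["K"]; c=dict(fx=K[0],fy=K[1],cx=K[2],cy=K[3],T=z["T"]); return cloud(z["d"],c),c,cv2.imread(f"pics/{n}.png")
P,c,im=ld("w_blue")
m=np.zeros(P.shape[:2],bool); m[140:240,200:290]=True
m&=(P[...,2]>28)&(P[...,2]<44)
q=P[m]; print(len(q),np.median(q[:,2]))
print("minrect",cv2.minAreaRect(q[:,:2].astype(np.float32)))
print("table",np.nanmedian(P[100:130,170:200,2]))
for u,v in [(212,166),(246,148),(281,215),(249,233)]:
    # plane z=36
    T=c["T"]; r=T[:3,:3]@np.array([(u-c["cx"])/c["fx"],(v-c["cy"])/c["fy"],1]); print((T[:3,3]+r*(36-T[2,3])/r[2]).round(1))
P,c,im=ld("w_rack")
print("table",np.nanmedian(P[190:200,150:170,2]))
m=np.zeros(P.shape[:2],bool); m[165:240,175:335]=True
for v in range(174,192,2): print(v,[tuple(P[v,u].round(0).astype(int)) for u in (200,225,245,255,265,290,310)])
print("row 200/215"); 
for v in (196,205,212): print([tuple(P[v,u].round(0).astype(int)) for u in range(226,286,4)])
cv2.imwrite("pics/rk.png",cv2.resize(im[170:245,175:335],(800,375),interpolation=cv2.INTER_CUBIC))
E
```

```text
3180 35.3686389841599
minrect ((633.7237548828125, -222.52584838867188), (98.16932678222656, 104.86454010009766), 27.657363891601562)
table -0.5781027554008347
[ 587.1 -241.    36. ]
[ 565.2 -199.5   36. ]
[ 649.8 -155.5   36. ]
[ 674.3 -196.1   36. ]
table -0.5868039483730172
174 [(np.int64(600), np.int64(49), np.int64(-1)), (np.int64(600), np.int64(85), np.int64(-1)), (np.int64(600), np.int64(114), np.int64(-1)), (np.int64(600), np.int64(129), np.int64(-2)), (np.int64(599), np.int64(143), np.int64(1)), (np.int64(599), np.int64(179), np.int64(0)), (np.int64(599), np.int64(208), np.int64(-1))]
176 [(np.int64(603), np.int64(49), np.int64(-1)), (np.int64(603), np.int64(85), np.int64(-1)), (np.int64(603), np.int64(114), np.int64(-1)), (np.int64(602), np.int64(129), np.int64(-1)), (np.int64(603), np.int64(143), np.int64(-1)), (np.int64(603), np.int64(180), np.int64(-3)), (np.int64(602), np.int64(208), np.int64(0))]
178 [(np.int64(605), np.int64(49), np.int64(0)), (np.int64(605), np.int64(85), np.int64(-1)), (np.int64(606), np.int64(114), np.int64(-2)), (np.int64(605), np.int64(129), np.i
[... 3440 characters left out ...]
4), np.int64(45))]
[(np.int64(643), np.int64(89), np.int64(41)), (np.int64(642), np.int64(95), np.int64(44)), (np.int64(654), np.int64(98), np.int64(9)), (np.int64(656), np.int64(104), np.int64(3)), (np.int64(656), np.int64(109), np.int64(4)), (np.int64(648), np.int64(116), np.int64(28)), (np.int64(648), np.int64(122), np.int64(28)), (np.int64(640), np.int64(127), np.int64(51)), (np.int64(648), np.int64(133), np.int64(28)), (np.int64(648), np.int64(138), np.int64(27)), (np.int64(656), np.int64(145), np.int64(3)), (np.int64(656), np.int64(151), np.int64(3)), (np.int64(656), np.int64(157), np.int64(4)), (np.int64(642), np.int64(159), np.int64(44)), (np.int64(643), np.int64(165), np.int64(42))]
```

View pics/rk.png

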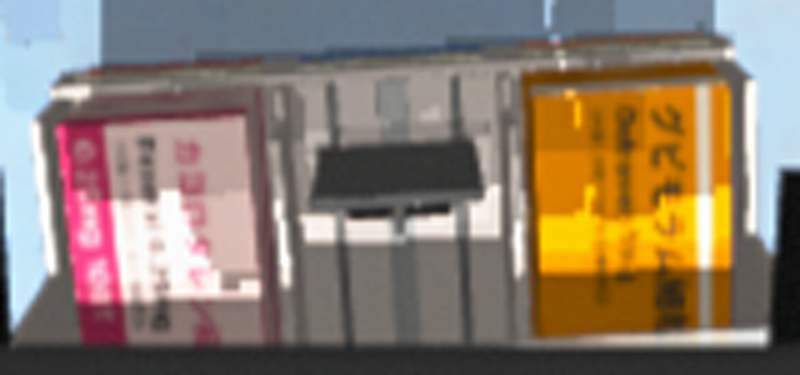

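Enlarged: the lip top runs from crop (60,90) to (730,46). The lane floor lies between dividers at crop x≈300 and ≈500, and the paddle spans crop x 313–483. Now I'll compute these.

```bash
python3 - <<'E'
from h import *
def ld(n):
    z=np.load(f"pics/{n}.npz"); K=z["K"]; c=dict(fx=K[0],fy=K[1],cx=K[2],cy=K[3],T=z["T"]); return cloud(z["d"],c),c,cv2.imread(f"pics/{n}.png")
P,c,im=ld("w_rack"); T=c["T"]
def pr(x,y,z):
    u=175+(x+.5)/5-.5;v=170+(y+.5)/5-.5
    r=T[:3,:3]@np.array([(u-c["cx"])/c["fx"],(v-c["cy"])/c["fy"],1]); return (T[:3,3]+r*(z-T[2,3])/r[2]).round(1)
print("lip",pr(60,90,20),pr(400,68,20),pr(730,46,20))
print("cap L",pr(287,90,26),"cap R",pr(507,75,26),"caps back z45 L",pr(285,150,45),pr(285,280,45)," R",pr(512,130,45),pr(518,270,45))
print("paddle top corners",pr(313,205,56),pr(483,198,56),"bottom-front",pr(325,150,30),pr(472,142,30))
print("grooves floor",pr(333,90,4),pr(345,340,4),pr(455,85,4),pr(465,340,4))
# cloud: lane floor points
m=np.zeros(P.shape[:2],bool); m[180:242,225:290]=True
f=m&(P[...,2]<9)&(P[...,0]>612); 
for v in range(188,238,6):
    u=np.where(f[v])[0]
    if len(u): print(v,len(u),P[v,u[0]].round(1),P[v,u[-1]].round(1), "mid",((P[v,u[0]]+P[v,u[-1]])/2).round(1))
# lip top ridge: points with 17<z<23 and front
m=np.zeros(P.shape[:2],bool); m[176:190,185:325]=True
l=P[m&(P[...,2]>15)&(P[...,2]<22)]; 
for _ in range(3):
    a=np.polyfit(l[:,1],l[:,0],1); r=l[:,0]-np.polyval(a,l[:,1]); l=l[abs(r)<3]
print("lip fit slope deg",np.degrees(np.arctan(a[0])),"x at y=128",np.polyval(a,128),len(l))
P,c,im=ld("w_blue"); 
m=np.zeros(P.shape[:2],np.uint8); m[140:240,205:290]=1
m&=((P[...,2]>30)&(P[...,2]<42)).astype(np.uint8)
n,lab,st,ce=cv2.connectedComponentsWithStats(m); k=1+np.argmax(st[1:,4]); q=P[lab==k]
print(len(q),cv2.minAreaRect(q[:,:2].astype(np.float32)), q.mean(0))
for n in("scene","side"):
    Q=cloud(np.load(f"pics/{n}0.npy"),camera_info(n)); 
    w=(Q[...,2]>31)&(Q[...,2]<41)&(np.hypot(Q[...,0]-618,Q[...,1]+197)<65); print(n,cv2.minAreaRect(Q[w][:,:2].astype(np.float32)))
E
```

```text
lip [614.8  33.1  20. ] [608.3 127.9  20. ] [601.9 219.1  20. ]
cap L [613.2  96.8  26. ] cap R [608.9 157.1  26. ] caps back z45 L [624.8  97.4  45. ] [661.4  96.8  45. ]  R [619.2 157.2  45. ] [658.4 159.7  45. ]
paddle top corners [636.4 105.2  56. ] [634.4 149.2  56. ] bottom-front [629.2 107.3  30. ] [626.8 147.6  30. ]
grooves floor [618.6 108.6   4. ] [696.5 111.6   4. ] [617.1 143.9   4. ] [696.4 147.9   4. ]
188 45 [619.3  88.    3.8] [619.2 161.9   3.9] mid [619.3 124.9   3.8]
194 47 [626.9  88.3   8.9] [627.8 163.4   5.3] mid [627.4 125.8   7.1]
200 11 [637.6  89.1   3.2] [637.7 163.9   2.4] mid [637.7 126.5   2.8]
206 9 [645.2  89.3   8.4] [646.7 164.    3.1] mid [645.9 126.7   5.8]
212 23 [656.2  90.2   3. ] [655.7 164.2   4. ] mid [655.9 127.2   3.5]
218 44 [663.6  90.5   8.4] [664.6 165.7   5.4] mid [664.1 128.1   6.9]
224 41 [675.3  91.3   2.5] [674.8 166.2   3.3] mid [675.  128.7   2.9]
230 42 [684.5  92.7   3.4] [684.3 166.3   3.6] mid [684.4 129.5   3.5]
236 42 [694.8  92.5   1.8] [693.9 166.6   3.8] mid [694.3 129.5   2.8]
lip fit slope deg -3.5906114243142597 x at y=128 609.307085232595 461
3071 ((621.0337524414062, -198.27987670898438), (98.16842651367188, 50.086429595947266), 27.738399505615234) [ 619.31580491 -198.66918345   35.3362081 ]
scene ((619.8245849609375, -199.92465209960938), (101.88967895507812, 50.700618743896484), 27.443403244018555)
side ((620.6469116210938, -196.3917236328125), (98.94094848632812, 56.57923889160156), 30.486003875732422)
```

```bash
cat >> h.py <<'E'
from scipy.spatial.transform import Rotation as Ro
R0=np.array([[-1,0,0],[0,1,0],[0,0,-1.]])
RX=np.array([610.4,126.2,0]); RA=3.4
def tool(a,p): return Ro.from_euler("ZY",[a,-p],degrees=True).as_matrix()@R0
def rack(x,y,z):  return RX+Ro.from_euler("Z",RA,degrees=True).apply([x,y,z])
def tcp(xr,zr,t,s,h,p,up=0,y=0):
    """TCP pose (world) with the carton's rear bottom edge at rack (xr,zr), pitched t nose up; grasp at s,h on it, tool lean p, backed off by up"""
    c,n=np.cos(np.radians(t)),np.sin(np.radians(t)); R=tool(RA,p)
    return rack(xr+s*c-h*n,y,zr+s*n+h*c)+R[:,2]*(manip.grasp_offset-up),R
def onlip(xf,t,zl=21.):
    """rear edge for front bottom edge at rack x=xf, bottom line over the lip at height zl"""
    T=np.radians(t); xr=xf-98*np.cos(T); return xr, zl-np.tan(T)*(-1.5-xr)
WAY=[(8,13),(20,9),(40,4),(58,-3),(72,-11.2)]
def st(l=""):
    s=manip.get_state(); print(l,round(s["time"],2),s["ee_pos"].round(1),"F",s["ft_force"].round(1),"w",round(s["width"],1),"g",round(s["gripper_force"],1))
E
python3 - <<'E'
from h import *
for xf,t in WAY:
    P=tcp(*onlip(xf,t),t,7,26,t+6); print(np.round(onlip(xf,t),1),P[0].round(0),np.round(manip.ik(*P),0) if manip.ik(*P) is not None else None)
R=tool(27.7,0); g=np.array([621,-198.3,24-18.8])
print(manip.ik(g,R).round(0))
manip.move_ptp(g+[0,0,80],R); manip.move_straight(g,v=120); st("down")
manip.close(25); st("grip")
manip.move_straight(g+[0,0,130],v=200); st("lift")
P,Rp=tcp(*onlip(8,13,20.5),13,49,24,13)
manip.move_ptp(P+[0,0,90],Rp); st("over")
im,d=read_camera("side"); cv2.imwrite("pics/over.png",im)
im,d=read_camera("wrist"); cv2.imwrite("pics/over_w.png",im)
cv2.imwrite("pics/over2.png",np.hstack([cv2.resize(cv2.imread("pics/over.png")[120:270,170:370],(400,300)),cv2.resize(cv2.imread("pics/over_w.png"),(400,300))]))
E
```

```text
[-87.5   1.1] [530. 121.  10.] None
[-76.8   9.1] [541. 122.  18.] None
[-57.8  17.1] [561. 123.  25.] [ 11.  25. 122.  -3.  23. -80.]
[-39.9  23. ] [580. 124.  30.] [ 10.  27. 116.  -1.  34. -83.]
[-24.1  25.5] [597. 125.  31.] [  9.  31. 110.   1.  45. -85.]
[ -20.   34.  107.   -0.   38. -137.]
down 5.03 [ 621.5 -198.5    5.9] F [-0.   0.5 -0. ] w 91.4 g 0.0
grip 5.74 [ 621.  -198.3    5.3] F [-1.1 -0.1  1.2] w 50.0 g 25.0
lift 6.54 [ 620.3 -198.1  134. ] F [-0.3 -1.1 -1.6] w 49.6 g 25.0
over 7.78 [569.8 123.3 106.5] F [ 0.3  0.5 -0.9] w 49.8 g 25.0
```

View pics/over2.png

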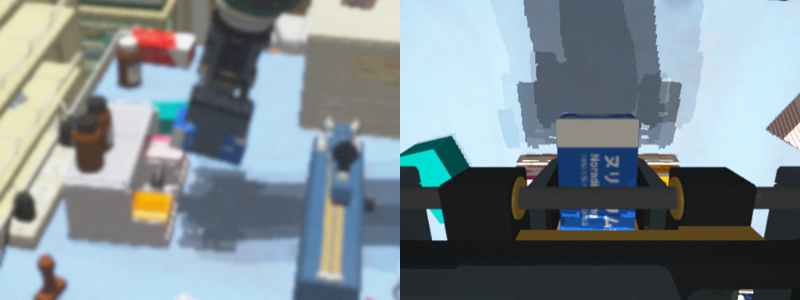

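The carton is held squarely, aligned with the lane. The initial rear regrip needs less tool lean, so I'll check feasible leans before lowering.

```bash
python3 - <<'E'
from h import *
f=lambda P:(lambda q:None if q is None else q.round(0)[[3,4,5]].tolist())(manip.ik(*P))
for xf,t in [(8,13),(12,13.8),(16,14.3)]:
    print(xf,"place",f(tcp(*onlip(xf,t,20.5),t,49,24,t)),onlip(xf,t,20.5))
    for p in (14,12,10,8,6,4): print("  regrip",p,f(tcp(*onlip(xf,t,20.5),t,7,26,p)), f(tcp(*onlip(xf,t,20.5),t,7,26,p,up=60)))
E
```

```text
8 place [-5.0, 19.0, -78.0] (np.float64(-87.48826634895305), np.float64(0.6480444899940814))
  regrip 14 None [-6.0, 21.0, -77.0]
  regrip 12 None [-4.0, 24.0, -78.0]
  regrip 10 [-4.0, 20.0, -79.0] [-3.0, 26.0, -79.0]
  regrip 8 [-3.0, 22.0, -80.0] [-2.0, 29.0, -80.0]
  regrip 6 [-2.0, 25.0, -81.0] [-2.0, 31.0, -81.0]
  regrip 4 [-1.0, 27.0, -82.0] [-1.0, 34.0, -82.0]
12 place [-6.0, 18.0, -78.0] (np.float64(-83.17115943114433), np.float64(0.43963919657422323))
  regrip 14 None [-5.0, 21.0, -77.0]
  regrip 12 [-5.0, 18.0, -77.0] [-4.0, 24.0, -78.0]
  regrip 10 [-4.0, 20.0, -79.0] [-3.0, 26.0, -80.0]
  regrip 8 [-3.0, 23.0, -80.0] [-2.0, 29.0, -80.0]
  regrip 6 [-2.0, 25.0, -81.0] [-2.0, 31.0, -81.0]
  regrip 4 [-1.0, 28.0, -82.0] [-1.0, 34.0, -82.0]
16 place [-6.0, 18.0, -77.0] (np.float64(-78.96354167787321), np.float64(0.7547908188623538))
  regrip 14 None [-5.0, 21.0, -77.0]
  regrip 12 [-5.0, 18.0, -77.0] [-4.0, 24.0, -79.0]
  regrip 10 [-4.0, 20.0, -79.0] [-3.0, 27.0, -80.0]
  regrip 8 [-3.0, 23.0, -80.0] [-2.0, 29.0, -81.0]
  regrip 6 [-2.0, 25.0, -81.0] [-1.0, 32.0, -81.0]
  regrip 4 [-1.0, 28.0, -82.0] [-1.0, 34.0, -82.0]
```

```bash
python3 - <<'E'
from h import *
P,R=tcp(*onlip(12,13.8,20.5),13.8,49,24,13.8)
manip.move_straight(P+[0,0,15],R,v=120); st("near")
print(manip.move_straight(P+[0,0,-2],v=25,force_limit=4)); st("placed")
manip.let_go(); manip.hold(.2); st("open")
e=manip.get_state()["ee_pos"]; manip.move_straight(e-R[:,2]*75,v=150)
P2,R2=tcp(*onlip(12,13.8,20.5),13.8,7,26,10.5,up=100)
manip.move_ptp(P2,R2); st("above rear")
c=camera_info("wrist"); im,d=read_camera("wrist"); Q=cloud(d,c)
cv2.imwrite("pics/pl_w.png",im); np.savez("pics/pl_w.npz",d=d,T=c["T"],K=[c["fx"],c["fy"],c["cx"],c["cy"]])
c=camera_info("side");im2,d2=read_camera("side")
cv2.imwrite("pics/pl2.png",np.hstack([cv2.resize(im2[130:250,190:290],(300,360)),cv2.resize(im,(480,360))]))
E
```

```text
near 8.66 [574.  124.   32.6] F [-0.7  0.3 -0.9] w 50.0 g 25.0
True
placed 9.27 [573.6 124.   16.6] F [-0.3  0.5  5.5] w 49.9 g 25.0
open 10.24 [573.2 123.9  16.4] F [-1.  -1.5  0. ] w 91.1 g 0.0
above rear 11.19 [512.8 120.4 106.7] F [0.3 1.2 0.6] w 91.1 g 0.0
```

View pics/pl2.png

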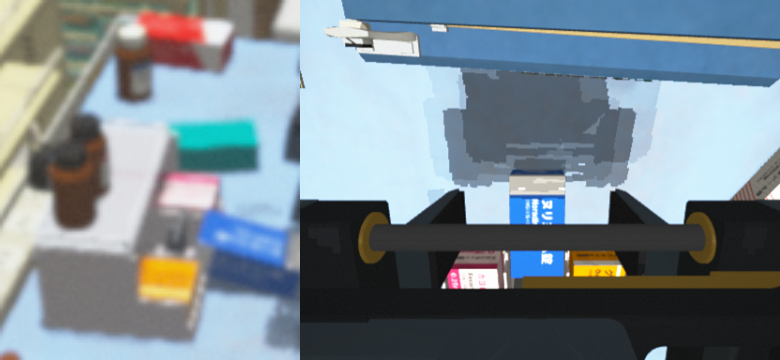

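The carton rests nose on the lip, between the pink and orange cartons, with its rear end down on the table and aligned between the fingers (rear edge at wrist-panel row ~172, cols 510–565). Now I'll check numerically, then regrip and work it in.

```bash
python3 - <<'E'
from h import *
z=np.load("pics/pl_w.npz");K=z["K"];Q=cloud(z["d"],dict(fx=K[0],fy=K[1],cx=K[2],cy=K[3],T=z["T"]))
Q=Ro.from_euler("Z",-RA,degrees=True).apply((Q-RX).reshape(-1,3)).reshape(Q.shape)
# wrist panel -> picture: u=(x-300)*512/480, v=y*384/360
for v in (186,190,196,202,210,216,222,228): print(v,[tuple(float(k) for k in Q[v,u].round(1)) for u in (232,254,276)])
m=Q[205:225,215:300]; ok=(m[...,2]>25)
for r in (0,15): print("y edges",m[r][ok[r]][[0,-1]].round(1).tolist())
E
```

```text
186 [(-90.5, -17.2, 30.4), (-90.2, 1.2, 29.6), (-90.7, 19.6, 30.6)]
190 [(-89.1, -16.9, 35.3), (-88.9, 1.2, 34.8), (-88.4, 19.5, 33.6)]
196 [(-84.5, -16.9, 37.1), (-84.5, 1.2, 37.1), (-84.1, 19.4, 36.1)]
202 [(-79.2, -17.1, 37.5), (-79.0, 1.2, 37.2), (-79.4, 19.5, 37.9)]
210 [(-72.6, -17.1, 39.3), (-73.1, 1.2, 40.2), (-72.9, 19.5, 39.8)]
216 [(-66.9, -17.3, 39.4), (nan, nan, nan), (-67.2, 19.7, 39.9)]
222 [(-62.1, -17.3, 41.2), (-62.0, 1.3, 40.9), (-62.1, 19.8, 41.0)]
228 [(-57.0, -17.3, 42.5), (-57.0, 1.3, 42.4), (-57.6, 19.8, 43.4)]
y edges [[-77.0, -24.5, 38.7], [-77.0, 24.5, 38.6]]
y edges [[-63.6, -24.9, 40.4], [-64.0, 24.8, 41.0]]
```

```bash
python3 - <<'E'
from h import *
from scipy.interpolate import PchipInterpolator
D=-3
P,R=tcp(*onlip(12,13.5,20.5),13.5,7,26,13.5+D)
print(manip.move_straight(P,R,v=120,force_limit=8)); st("at rear")
manip.close(25); st("grip")
xs=[12,22,40,58,72]; pt=PchipInterpolator(xs,[13.5,9.5,4,-3,-11.2])
for xf in (15,19,24,30,36,42,48,54,60,66,72):
    t=float(pt(xf)); P,R=tcp(*onlip(xf,t,21.),t,7,26,t+D)
    hit=manip.move_straight(P,R,v=50,force_limit=15); st(f"{xf} {t:.1f} {hit}")
    if hit: break
im,d=read_camera("side"); im2,_=read_camera("scene")
cv2.imwrite("pics/in2.png",np.hstack([cv2.resize(im[130:250,180:300],(400,400)),cv2.resize(im2[160:250,220:320],(400,400))]))
E
```

```text
False
at rear 12.28 [531.7 121.6   9.7] F [0.1 0.1 0.2] w 91.1 g 0.0
grip 12.98 [531.5 121.5   9.3] F [-0.9  0.8  1.7] w 49.9 g 25.0
15 12.2 False 13.23 [534.5 121.7  12.3] F [-0.   0.7 -1.5] w 50.0 g 25.0
19 10.6 False 13.48 [538.1 121.9  15. ] F [-1.4 -0.6 -0.9] w 49.2 g 25.0
24 8.8 False 13.74 [542.6 122.1  17.8] F [ 0.7 -0.8 -0.3] w 49.7 g 25.0
30 7.0 False 14.03 [548.3 122.5  20.6] F [-0.6 -0.2 -0.9] w 50.1 g 25.0
36 5.3 False 14.3 [554.2 122.8  23. ] F [-0.4 -0.  -1.4] w 50.0 g 25.0
42 3.3 False 14.57 [560.2 123.2  25.2] F [-0.9 -0.1 -1.1] w 49.8 g 25.0
48 1.2 False 14.85 [566.4 123.6  27.1] F [-0.7  0.2 -0.4] w 49.7 g 25.0
54 -1.2 False 15.13 [572.6 123.9  28.7] F [-0.7  0.1 -0.8] w 49.7 g 25.0
60 -4.0 False 15.42 [579.1 124.3  30. ] F [-0.8  0.1 -1. ] w 49.8 g 25.0
66 -7.3 True 15.62 [583.4 124.5  30.8] F [ 0.2  0.6 -1.5] w 49.9 g 25.0
```

View pics/in2.png

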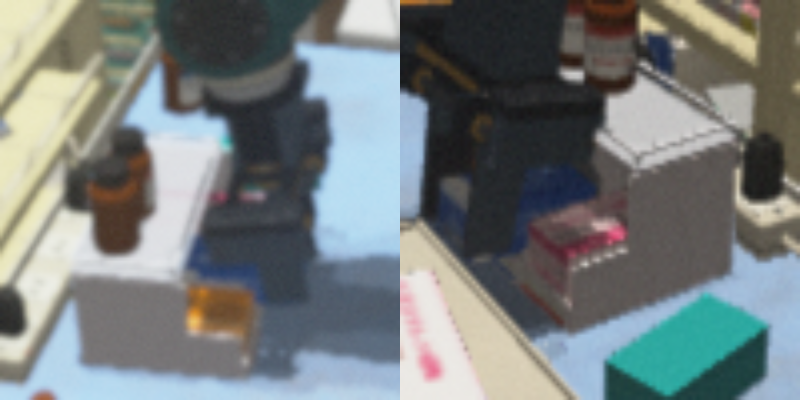

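The carton is well into the lane, with the fingers clear of the deck rail and neighbours in both views. No force remains, so the stop looks like a transient. I'll continue more slowly, in smaller steps.

```bash
python3 - <<'E'
from h import *
from scipy.interpolate import PchipInterpolator
D=-3
xs=[12,22,40,58,72]; pt=PchipInterpolator(xs,[13.5,9.5,4,-3,-11.2])
for xf in (64.5,66,67.5,69,70.5,72):
    t=float(pt(xf)); P,R=tcp(*onlip(xf,t,21.),t,7,26,t+D)
    hit=manip.move_straight(P,R,v=15,force_limit=15); st(f"{xf} {t:.1f} {hit}"); print(manip.get_state()["wrist_torque"].round(2))
    if hit: break
E
```

```text
64.5 -6.5 False 16.04 [583.3 124.5  30.8] F [-0.5 -0.1 -2.1] w 50.0 g 25.0
[ 0.05  0.09 -0.04]
66 -7.3 False 16.31 [586.2 124.8  31.1] F [-0.2 -0.2 -0.8] w 50.2 g 25.0
[0.1  0.   0.05]
67.5 -8.3 False 16.58 [588.2 124.8  31.3] F [-0.3  0.9 -1. ] w 49.7 g 25.0
[ 0.1   0.   -0.02]
69 -9.2 False 16.86 [590.  125.   31.4] F [-0.2 -0.6 -1.1] w 49.8 g 25.0
[ 0.07 -0.01 -0.  ]
70.5 -10.2 False 17.13 [591.8 125.1  31.4] F [-0.3  0.1 -0.8] w 50.1 g 25.0
[ 0.04 -0.08 -0.02]
72 -11.2 False 17.41 [593.7 125.2  31.3] F [-0.2 -0.1 -0.8] w 50.2 g 25.0
[ 0.04 -0.07  0.02]
```

```bash
python3 - <<'E'
from h import *
e=manip.get_state()["ee_pos"]
print(manip.move_straight(e-[0,0,4],v=15,force_limit=4)); st("down")
manip.let_go(); manip.hold(.3); st("open")
X=rack(1,0,0)-RX
e=manip.get_state()["ee_pos"]; manip.move_straight(e-60*X,v=120); st("back")
manip.close(5)
P=rack(-60,0,27); R=tool(RA,0)
manip.move_straight(P,R,v=120); st("ready")
c=camera_info("wrist"); im,d=read_camera("wrist")
Q=cloud(d,c); Q=Ro.from_euler("Z",-RA,degrees=True).apply((Q-RX).reshape(-1,3)).reshape(Q.shape)
h,_,v=[None]*3 if 0 else (0,0,0)
hsv=cv2.cvtColor(im,cv2.COLOR_BGR2HSV)
im2,_=read_camera("side"); im3,_=read_camera("scene")
cv2.imwrite("pics/rel.png",np.hstack([cv2.resize(im2[150:240,190:280],(350,350)),cv2.resize(im,(440,350))]))
E
```

```text
True
down 17.62 [593.7 125.2  30.6] F [-0.3 -0.7  5.9] w 49.8 g 25.0
open 18.19 [593.7 124.3  30.3] F [ 1.2 -8.4  4. ] w 56.4 g 25.1
back 18.84 [534.8 120.9  30.5] F [ 0.4 -0.1 -0.3] w 91.1 g 0.0
ready 20.6 [550.  122.6  27.3] F [ 0.4 -0.4 -0.3] w 0.7 g 0.0
```

View pics/rel.png

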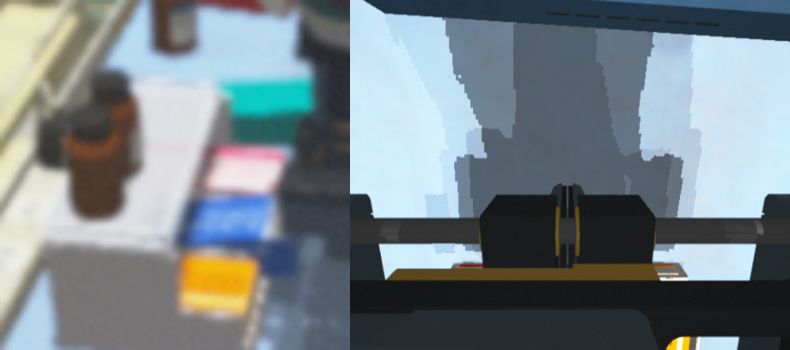

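The side view shows the blue top at (230,215) in the lane, with its dark rear face at (275,258). The fingers were briefly blocked while opening, so I'll check the carton's pose and its neighbours from the depth before pushing.

```bash
python3 - <<'E'
from h import *
manip.move_straight(rack(-70,0,150),v=200)
for n in ("side","scene"):
    im,d=read_camera(n); Q=cloud(d,camera_info(n)); Q=Ro.from_euler("Z",-RA,degrees=True).apply((Q-RX).reshape(-1,3)).reshape(Q.shape)
    hsv=cv2.cvtColor(im,cv2.COLOR_BGR2HSV)
    b=(hsv[...,0]>100)&(hsv[...,0]<128)&(hsv[...,1]>130)&(abs(Q[...,1])<45)&(Q[...,0]>-95)&(Q[...,0]<70)&(Q[...,2]>8)
    print(n,b.sum())
    q=Q[b]
    for x in range(-90,60,10):
        k=q[(q[:,0]>=x)&(q[:,0]<x+10)]
        if len(k)>3: print(x,len(k),"z",np.percentile(k[:,2],[10,50,90]).round(0),"y",np.percentile(k[:,1],[5,95]).round(0))
    for s in (1,-1):
        k=Q[(s*Q[...,1]>36)&(s*Q[...,1]<90)&(Q[...,0]>-30)&(Q[...,0]<44)&(Q[...,2]>34)&(Q[...,2]<55)]; print("neigh",s,len(k),np.percentile(k,[2,98],axis=0).round(0).tolist() if len(k) else "")
c=camera_info("wrist"); im,d=read_camera("wrist"); cv2.imwrite("pics/w3.png",im); im2,_=read_camera("side")
cv2.imwrite("pics/chk.png",np.hstack([cv2.resize(im2[160:240,200:290],(390,350)),cv2.resize(im[170:280,150:360],(400,350))]))
E
```

```text
side 206
-20 22 z [29. 39. 47.] y [23. 27.]
-10 11 z [31. 37. 43.] y [24. 28.]
0 22 z [52. 56. 58.] y [-19.  26.]
10 36 z [53. 55. 56.] y [-17.  26.]
20 32 z [50. 52. 54.] y [-21.  26.]
30 32 z [49. 51. 53.] y [-16.  25.]
40 37 z [48. 49. 50.] y [-15.  24.]
50 12 z [46. 48. 49.] y [-15.  22.]
neigh 1 230 [[1.0, 38.0, 37.0], [43.0, 89.0, 47.0]]
neigh -1 181 [[1.0, -88.0, 40.0], [42.0, -38.0, 53.0]]
scene 160
-30 6 z [37. 40. 44.] y [-17.  18.]
0 23 z [48. 54. 55.] y [-28.  15.]
10 27 z [50. 52. 54.] y [-27.  17.]
20 27 z [48. 50. 52.] y [-27.  19.]
30 24 z [48. 49. 50.] y [-27.  16.]
40 23 z [46. 47. 48.] y [-25.  21.]
50 14 z [44. 46. 47.] y [-21.  14.]
neigh 1 126 [[-1.0, 38.0, 37.0], [43.0, 89.0, 46.0]]
neigh -1 217 [[-0.0, -90.0, 35.0], [42.0, -41.0, 50.0]]
```

View pics/chk.png

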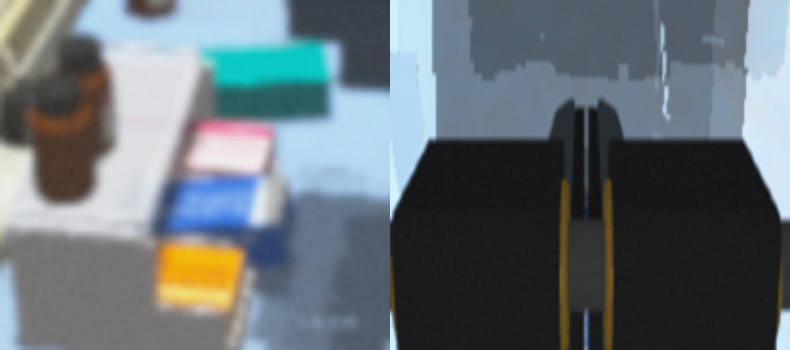

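The carton lies nose-down in the lane with its rear end about 25 mm outside the lip (side view, white end at (270,200)). It is centred and the neighbours are undisturbed. Next is the final push with shut fingers.

```bash
cat > chk.py <<'E'
from h import *
def chk(nm):
    for n in ("side","scene"):
        im,d=read_camera(n); Q=cloud(d,camera_info(n)); Q=Ro.from_euler("Z",-RA,degrees=True).apply((Q-RX).reshape(-1,3)).reshape(Q.shape)
        hsv=cv2.cvtColor(im,cv2.COLOR_BGR2HSV)
        q=Q[(hsv[...,0]>100)&(hsv[...,0]<128)&(hsv[...,1]>130)&(abs(Q[...,1])<45)&(Q[...,0]>-60)&(Q[...,0]<70)&(Q[...,2]>8)]
        print(n,[(x,len(k),np.median(k[:,2]).round(0)) for x in range(-60,60,10) for k in [q[(q[:,0]>=x)&(q[:,0]<x+10)]] if len(k)>3])
        w=Q[(abs(Q[...,1])<18)&(Q[...,0]>-40)&(Q[...,0]<45)&(Q[...,2]>30)&(Q[...,2]<65)]
        print(" top pts x,z 2/98%",np.percentile(w,[2,50,98],axis=0)[:,[0,2]].round(1).tolist())
        if n=="side": cv2.imwrite(f"pics/{nm}.png",cv2.resize(im[160:240,190:290],(750,600)))
E
python3 - <<'E'
from chk import *
R=tool(RA,0)
manip.move_straight(rack(-62,0,25),R,v=200)
print(manip.move_straight(rack(-25,0,25),v=40,force_limit=12)); st()
print(manip.move_straight(rack(-11,0,25),v=25,force_limit=12)); st("pushed"); manip.hold(.3)
manip.move_straight(rack(-50,0,30),v=120); manip.move_straight(rack(-90,0,150),v=200); st()
chk("fin")
E
```

```text
False
 23.57 [585.4 124.7  25. ] F [ 0.2 -0.9  0.2] w 0.2 g 0.0
False
pushed 24.27 [599.5 125.6  25. ] F [-0.6  0.3  0.6] w 0.6 g 0.0
 25.83 [520.6 120.8 149.3] F [ 0.5 -0.8 -0.6] w 0.4 g 0.0
side [(30, 21, np.float64(41.0)), (40, 27, np.float64(41.0)), (50, 8, np.float64(41.0))]
 top pts x,z 2/98% [[7.8, 33.7], [26.0, 41.2], [44.2, 43.3]]
scene [(20, 5, np.float64(40.0)), (30, 19, np.float64(39.0)), (40, 22, np.float64(39.0)), (50, 9, np.float64(39.0))]
 top pts x,z 2/98% [[6.4, 31.1], [21.8, 38.6], [44.1, 40.4]]
```

View pics/fin.png

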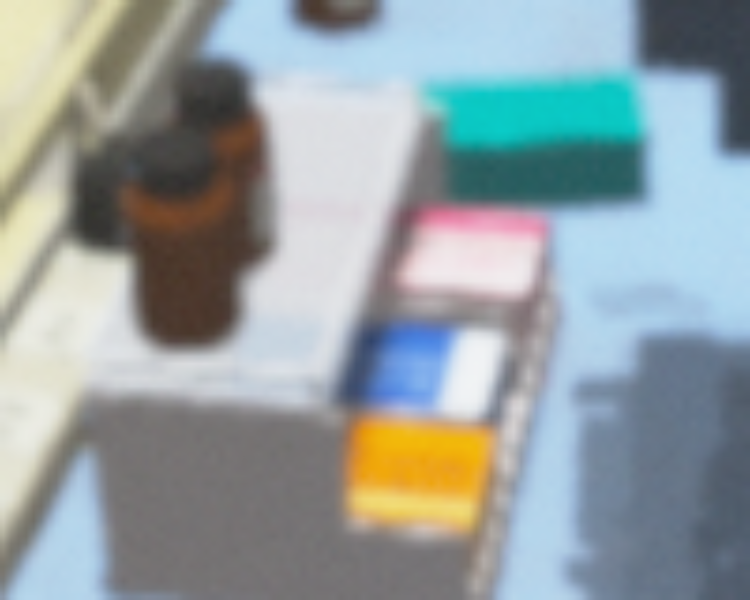

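The carton lies flat: its top is at about 40 mm and its rear edge at x ≈ 6–8 mm, behind the lip. I'm handing in.

```bash
python3 -c "
from plant import manip
print(manip.sign_off())"
```

```text
the job is handed in; nothing more can be done
None
```

The blue carton now lies flat in the middle lane, with its rear end about 6–8 mm behind the lip and the pusher against its front; I handed the job in at about 26 s, without re-measuring the striped carton, bottle and stamp, which the arm was kept well clear of.

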